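# Put the finished boxwood chess pieces away in the sorting tray

### The job

Put the four finished boxwood pieces (king, bishop, rook and pawn) away in the sorting tray: stand each one upright in the compartment whose sheet-metal profile template shows that piece. Set them down gently, without dropping or knocking any over, and leave the two darker beech rooks, the bowl of ferrules and the calliper where they are.

Things in the scene. Friction and masses are not known exactly. Their poses are not given: they have to be found in the camera images.
- king: Boxwood king, loose, standing, pale yellow wood, 97 mm tall with a small cross on top. Origin: centre of its underside, z up along its axis. Round: base 40 mm diameter, stem 15 mm, collar 26 mm diameter at height 54 to 58 mm, crown widening to 26 mm at height 79 mm, cross from 86 to 97 mm; a grip spanning 55 to 80 mm closes on 26 mm. About 60 g.
- bishop: Boxwood bishop, loose, standing, pale yellow wood, 75 mm tall, pointed mitre with a dark slanting cut and a small ball on top. Origin: centre of its underside, z up. Round: base 35 mm diameter, collar 22 mm at height 43 to 46 mm, mitre 21 mm wide at height 55 mm; a grip at height 43 to 60 mm closes on 22 mm. About 42 g.
- rook: Boxwood rook, loose, standing, pale yellow wood, 56 mm tall, straight battlemented tower top with a dark hollow. Origin: centre of its underside, z up. Round: base 34 mm diameter, top 27 mm diameter from height 38 to 56 mm. About 40 g.
- pawn: Boxwood pawn, loose, standing, pale yellow wood, 53 mm tall, ball head. Origin: centre of its underside, z up. Round: base 30 mm diameter, collar 20 mm at height 30 to 32 mm, ball 21 mm diameter centred at height 42.5 mm. About 26 g.
- beech_rook_a: Beech rook that does not belong: same shape and size as the boxwood rook but of darker red-brown wood; loose, standing. Origin: centre of its underside. Leave it.
- beech_rook_b: Second beech rook, as the first. Leave it.
- king_bin: King's compartment, fixed, in a dark walnut tray. Square well with green floor, 62 by 62 mm inside, walls 3 mm thick, 12 mm high inside; beside it a flat brown deck bears a flat grey metal profile of the piece, full size, foot towards the well: here the king, 97 mm long with a cross. Origin: underside, below the well's middle; well floor 5 mm above it. x from well along template, y across, z up.
- bishop_bin: Bishop's compartment, built as king_bin, with origin and axes alike; its flat grey template shows the bishop, 75 mm long with a pointed top. The four compartments lie side by side at 70 mm pitch, wells in one row, in one tray with a 16 mm high rim; templates are 2 mm thick, decks 104 mm long and level with the well floors.
- rook_bin: Rook's compartment, built as king_bin, with origin and axes alike; its flat grey template shows the rook, 56 mm long with a broad battlemented top.
- pawn_bin: Pawn's compartment, built as king_bin, with origin and axes alike; its flat grey template shows the pawn, 53 mm long with a ball top.
- bowl: Chipped white porcelain bowl of brass ferrules, 110 mm across and 44 mm high, loose. Origin: centre of its underside. Leave it.
- calliper: Steel outside calliper lying flat, about 155 mm long (along its x), 80 mm wide and 13 mm high, loose. Origin: on the bench below its middle. Leave it.
Things that resemble listed ones, but are neither listed nor needed, are in the scene too. Leave any blue look-alike of the king alone.

How it is judged:
By the outcome, as a careful person would: the job done as asked, in the order asked, and still so for the second after the job is handed in, with the robot touching nothing.
It also fails if it takes over 109 s, if anything falls off the work surface, if the arm or the gripper's body presses on something with over 40 N, if the wrist force passes 120 N, or if a joint passes its speed limit or range.

### The arm

A 7-joint arm with a two-finger parallel gripper is mounted at the origin on the work surface. World frame = base frame: x ahead of the robot, y to its left, z up, the work surface at z = 0. Lengths are in m, angles in rad, forces in N, time in s.
With the tool pointing down it reaches from about 0.4 to 0.85 m from the base axis. Payload 10.4 kg.
Tool frame: the origin (TCP) lies on the centre line of the jaws, within the pads' length; the fingertips stand 25 mm ahead of it and the grasp point (between the pads) lies 6 mm ahead of it (r.finger_overhang is the z of the fingertips in the tool frame, in m); z points along the fingers, y is the line along which they close (so a half turn about z gives the same grasp; the last joint's range is limited). The gripper opens to 85 mm and grips with 20 to 120 N. Pads are 22 mm wide; open, the fingers measure 114 mm over their backs; the gripper's body (76 mm by 85 mm) begins 54 mm behind the grasp point. The pads swing forward as they close: fully open they stand 13 mm farther back than shut.
Start: joints at [-0.023, 0.332, -0.065, 1.46, 0.022, 1.35, -0.088], TCP at [0.625, 0, 0.256] pointing down, gripper open.
Joint ranges: [-2.6, 2.6], [-0.5, 2.12], [-1.47, 1.34], [0.16, 2.42], [-1.27, 4.41], [0.06, 2.06], [-2.6, 2.6]. Speed limits (rad/s): [2.22, 2.22, 2.79, 2.79, 3.14, 3.14, 3.14].

### API

Orientations are given as a rotation vector (axis times angle).
In Python, from rig import r, readout, eyes, workorder, nets gives the robot as it stands. Calls block until the motion is done:
- r.reach(position, orientation): joint-space move of the TCP to a pose.
- r.move_straight(position, feed=0.15, rot=None, until_force=None): straight line of the TCP; rot=None keeps the orientation; feed is the mean speed in m/s. With until_force (N) it stops when the force on the tool has changed by that much, and returns True; else False.
- r.goto_joints(angles): joint-space move.
- r.gripper_to(opening, grip_force=None): finger opening in m; grip_force is the grip in N (None keeps the last); returns when the fingers have stopped.
- r.wait(seconds).
- r.ik(position, orientation): joint angles nearest the present ones, or None.
- readout.sense(): the state.
- eyes.snapshot(name): name is "scene" or "side" or "wrist"; returns the picture (400x640x3 uint8, red, green, blue); there is no depth.
- eyes.camera_info(name): a dict with "camera_matrix" (3x3 intrinsics, pixels), "dist" ([k1, k2, p1, p2, k3] as OpenCV has them; the pictures are not rectified), "T" (4x4, takes a point from camera to world coordinates). Camera axes: x right, y up, looking along -z (the intrinsics and any distortion apply to the point x, -y, -z); pixel columns grow to the right and rows downward; lengths in m; the calibration is good to about 2 mm. A picture is of the moment at which its call begins: read the wrist's pose just before it. camera_info takes no time and is no camera call; for the wrist camera it gives the pose at the moment of the call.
A pose or a line that the arm cannot do raises r.IKError and nothing moves.
- workorder.job_done(): hands the job in; it is judged then, once.
Trained networks look in the newest picture that a camera, given by its name, has taken for a name from the list of things; names that differ only in an ending like _2 or _b are one class to them, and where a whole thing is asked for, a point or a joint stands for the part that bears it (a point fixed in the world has none). Each returns a list of dicts, best first, with "p" (0 to 1); they miss things now and then, are a little off and sometimes report something else, mostly with a low value. They report only what shows in the picture. A call takes as long as a camera call. They do not tell look-alikes from the thing itself.
- nets.search_frame(query, camera): "point" ([x, y, z] in m, in world coordinates, good to about 4 mm: the middle of the surface that is visible of it).
- nets.spot_point(query, camera): "point" ([x, y, z] in m, in world coordinates, good to about 4 mm: a listed point, or the origin of a listed thing).
The state is a dict: "time": time; "qpos": joint angles; "joint_vel": joint speeds; "tau": joint torques, N m; "eef_pos": TCP position; "tcp_rot": TCP orientation; "contact_force": force on the tool from outside, world axes, zero at the start; "ft_torque": the same for the moment, N m; "grip_width": finger opening in m; "gripper_force": force on a finger pad.
Only numpy, scipy, OpenCV 4.12 (cv2) and the standard library are available. Lean on these libraries where they do the work, as an engineer would, in place of code of your own. Each camera call takes 0.05 s, during which the arm holds its last target. There are 200 camera calls.

## Working session

There is one attempt and no reset: what is moved stays moved. The work goes in short steps, each a Python script; the robot and the scene stay as the last script left them, time stands still between calls to the robot, and variables do not carry over. Pictures are saved under pics/ and viewed, at most 14 in all, crops included, and the job is handed in when it is done.

```bash
mkdir -p pics; ls; python3 - <<'E'
from rig import r, readout, eyes, nets
import cv2,numpy as np
for c in ["scene","side"]:
    im=eyes.snapshot(c); cv2.imwrite(f"pics/{c}0.png",im[:,:,::-1])
    i=eyes.camera_info(c); print(c,np.round(i["camera_matrix"],1).tolist(),np.round(i["dist"],3),np.round(i["T"],3).tolist())
    for q in ["king","bishop","rook","pawn","king_bin","bishop_bin","rook_bin","pawn_bin","beech_rook_a","bowl","calliper"]:
        print(q,[(np.round(d["point"],3).tolist(),round(d["p"],2)) for d in nets.spot_point(q,c)])
print(readout.sense()["time"],readout.sense()["tcp_rot"])
E
```

```text
pics
scene [[446.4, 0.0, 320.6], [0.0, 446.4, 193.6], [0.0, 0.0, 1.0]] [-0.088  0.     0.     0.     0.   ] [[-0.869, -0.337, 0.363, 0.892], [0.494, -0.559, 0.665, 0.662], [-0.021, 0.757, 0.653, 0.672], [0.0, 0.0, 0.0, 1.0]]
king [([0.423, 0.288, 0.001], 0.74), ([0.52, 0.402, 0.0], 0.72), ([0.348, 0.349, -0.0], 0.68), ([0.44, 0.369, -0.002], 0.59), ([0.34, 0.256, 0.001], 0.58)]
bishop [([0.439, 0.17, -0.001], 0.82), ([0.679, 0.277, -0.004], 0.27)]
rook [([0.45, 0.071, -0.003], 0.83)]
pawn [([0.566, 0.086, -0.0], 0.59)]
king_bin [([0.56, 0.304, -0.006], 0.68), ([0.506, -0.204, 0.005], 0.6)]
bishop_bin [([0.508, -0.278, 0.004], 0.66), ([0.509, -0.348, 0.005], 0.25)]
rook_bin [([0.508, -0.348, 0.002], 0.85), ([0.508, -0.142, 0.005], 0.75)]
pawn_bin []
beech_rook_a [([0.56, 0.305, -0.004], 0.95), ([0.552, 0.194, 0.003], 0.83), ([0.427, 0.287, 0.001], 0.41)]
bowl [([0.718, 0.083, -0.001], 0.6)]
calliper [([0.678, 0.275, 0.0], 0.55), ([0.56, 0.304, -0.005], 0.16)]
side [[480.9, 0.0, 318.1], [0.0, 480.9, 196.4], [0.0, 0.0, 1.0]] [0.036 0.    0.    0.    0.   ] [[-0.817, 0.376, -0.438, 0.051], [-0.577, -0.529, 0.622, 0.713], [0.002, 0.761, 0.649, 0.747], [0.0, 0.0, 0.0, 1.0]]
king [([0.347, 0.345, -0.0], 0.96), ([0.341, 0.253, -0.001], 0.85), ([0.52, 0.401, 0.003], 0.81), ([0.441, 0.373, -0.001], 0.68), ([0.422, 0.291, -0.003], 0.56), ([0.509, -0.137, 0.009], 0.37)]
bishop [([0.436, 0.179, -0.002], 0.79)]
rook [([0.447, 0.075, 0.003], 0.55)]
pawn [([0.564, 0.091, 0.002], 0.5)]
king_bin [([0.51, -0.207, 0.006], 0.68)]
bishop_bin [([0.512, -0.279, 0.003], 0.56)]
rook_bin [([0.508, -0.351, 0.003], 0.82), ([0.719, 0.085, -0.0], 0.71)]
pawn_bin [([0.508, -0.138, 0.006], 0.59)]
beech_rook_a [([0.561, 0.301, 0.0], 0.81), ([0.556, 0.197, -0.001], 0.65)]
bowl [([0.716, 0.088, -0.003], 0.84)]
calliper [([0.682, 0.273, 0.002], 0.72)]
1.2 [2.22131309e+00 2.22153272e+00 1.58554629e-04]
```

View pics/scene0.png

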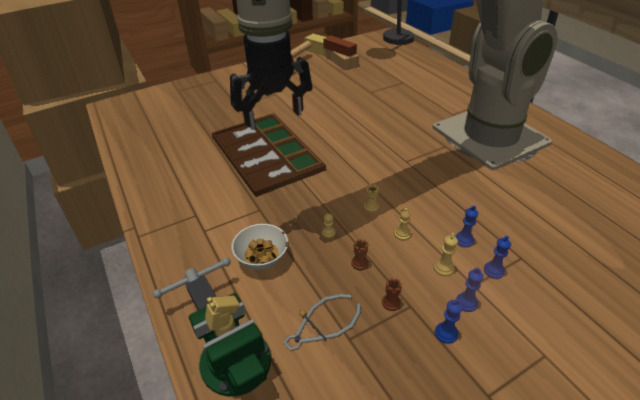

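View pics/side0.png

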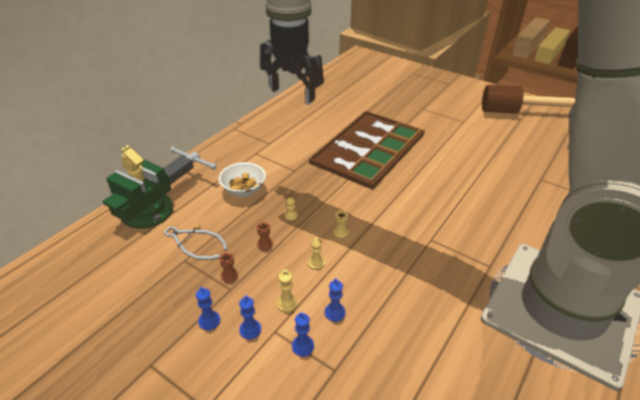

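Scene: boxwood king (447,254), with blue look-alikes at (467,226), (498,256), (470,289) and (449,322). Boxwood bishop (403,224), rook (372,197), pawn (328,226). Beech rooks (360,254) and (392,293). Another pale thing sits in the vise at (222,313). The pale king is the one described, because it isn't blue. Next I'll use the wrist camera for the templates and for finer positions.

```bash
python3 - <<'E'
from rig import r, readout, eyes, nets
import cv2,numpy as np
R0=[2.2214,2.2214,0]
for k,p in enumerate([[0.52,-0.245,0.36],[0.47,0.16,0.36]]):
    r.reach(p,R0); r.wait(0.3)
    i=eyes.camera_info("wrist"); im=eyes.snapshot("wrist"); cv2.imwrite(f"pics/w{k}.png",im[:,:,::-1])
    np.savez(f"pics/w{k}.npz",K=i["camera_matrix"],d=i["dist"],T=i["T"])
    for q in ["king","bishop","rook","pawn","beech_rook_a"] if k else ["king_bin","bishop_bin","rook_bin","pawn_bin"]:
        print(q,[(np.round(d["point"],3).tolist(),round(d["p"],2)) for d in nets.spot_point(q,"wrist")])
print(np.round(i["T"],3).tolist(),readout.sense()["time"],readout.sense()["qpos"])
E
```

```text
king_bin [([0.506, -0.207, 0.006], 0.97)]
bishop_bin [([0.508, -0.277, 0.004], 0.58)]
rook_bin [([0.51, -0.345, 0.006], 0.92)]
pawn_bin [([0.506, -0.139, 0.006], 0.67)]
king [([0.338, 0.257, -0.002], 0.79), ([0.426, 0.288, -0.002], 0.78), ([0.347, 0.342, -0.001], 0.67)]
bishop [([0.432, 0.172, -0.005], 0.85)]
rook [([0.444, 0.073, -0.003], 0.66), ([0.554, 0.199, -0.001], 0.21)]
pawn [([0.568, 0.09, 0.002], 0.84)]
beech_rook_a [([0.561, 0.3, -0.002], 0.97), ([0.553, 0.197, -0.002], 0.89)]
[[1.0, 0.0, 0.0, 0.47], [-0.0, 0.965, 0.262, 0.226], [0.0, -0.262, 0.965, 0.478], [0.0, 0.0, 0.0, 1.0]] 4.9583 [-0.16349966  0.02454608 -0.26064908  1.60508636  0.00637636  1.51278697
 -0.42444325]
```

View pics/w0.png

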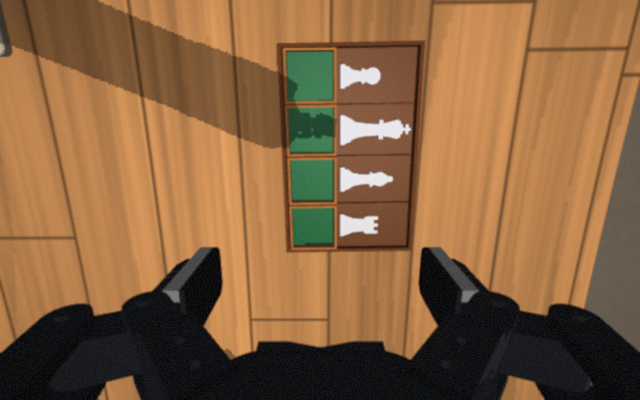

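View pics/w1.png

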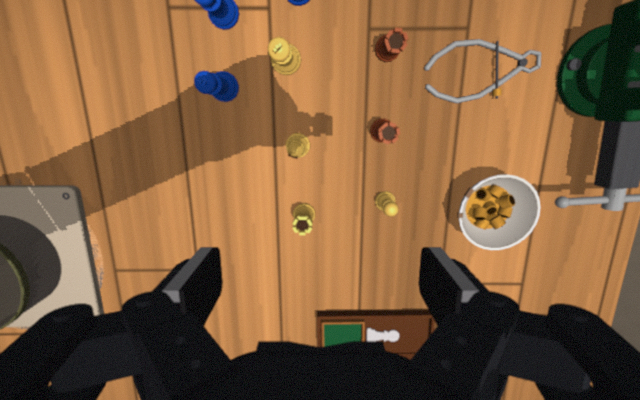

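Wrist views: template order down the column is pawn (360,75), king (375,128), bishop (366,180), rook (359,224). Bin origins are therefore at x≈0.508 with y = -0.139, -0.207, -0.277 and -0.347, and the networks agree. For the pieces, pale king (285,55) is the target, not the blue ones at (215,85) and (220,12). Pale rook (302,220) is the target, not the red-brown ones at (390,42) and (384,131). I'll confirm this in one enlarged crop.

```bash
python3 - <<'E'
import cv2
im=cv2.imread("pics/w1.png")[0:250,190:450]; cv2.imwrite("pics/w1c.png",cv2.resize(im,None,fx=2.3,fy=2.3,interpolation=cv2.INTER_CUBIC))
E
cat > h.py <<'E'
from rig import r, readout, eyes, nets
import numpy as np
R0=[2.2214,2.2214,0]; UP=0.235
P=dict(king=(.424,.289,.0675,.507,-.207),bishop=(.436,.174,.051,.508,-.277),rook=(.447,.073,.047,.508,-.347),pawn=(.566,.089,.042,.508,-.138))
def pick(n):
    x,y,h,_,_=P[n]
    r.gripper_to(.055,25); r.reach([x,y,UP],R0)
    r.move_straight([x,y,h+.006],feed=.12)
    r.gripper_to(.0,25); s=readout.sense()
    r.move_straight([x,y,UP],feed=.15)
    print(n,"grip",s["grip_width"],readout.sense()["grip_width"],readout.sense()["time"])
def place(n):
    _,_,h,x,y=P[n]
    r.reach([x,y,UP],R0); r.wait(.2)
    r.move_straight([x,y,h+.006+.017],feed=.12); r.wait(.2)
    hit=r.move_straight([x,y,h+.006-.001],feed=.02,until_force=2)
    s=readout.sense(); print("hit",hit,"dz",s["eef_pos"][2]-h-.006,s["contact_force"],s["grip_width"])
    r.gripper_to(.055); r.wait(.1); r.move_straight([x,y,UP],feed=.15); print(readout.sense()["time"])
E
```

```text
(no output)
```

View pics/w1c.png

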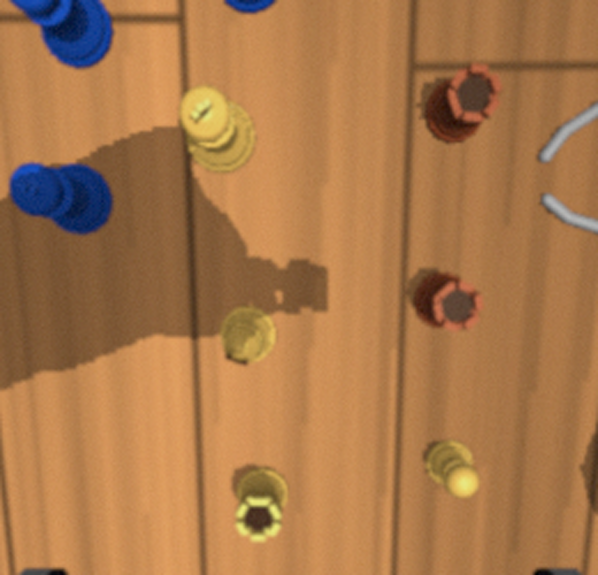

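The crop confirms it: pale king (205,115) with a cross, bishop (248,335), rook (258,515) and pawn (460,480). The beech rooks and blue kings are clearly separate. Next is the king.

```bash
python3 - <<'E'
from h import *
import cv2
pick("king")
cv2.imwrite("pics/s1.png",eyes.snapshot("side")[:,:,::-1])
place("king")
r.reach([.508,-.3,.36],R0);cv2.imwrite("pics/w2.png",eyes.snapshot("wrist")[:,:,::-1])
E
```

```text
king grip 0.0236179045349112 0.02367009445270181 9.2333
hit True dz 0.010541018278770664 [-1.53721242  0.0973132   5.98118025] 0.0237551380055698
15.0
```

View pics/w2.png

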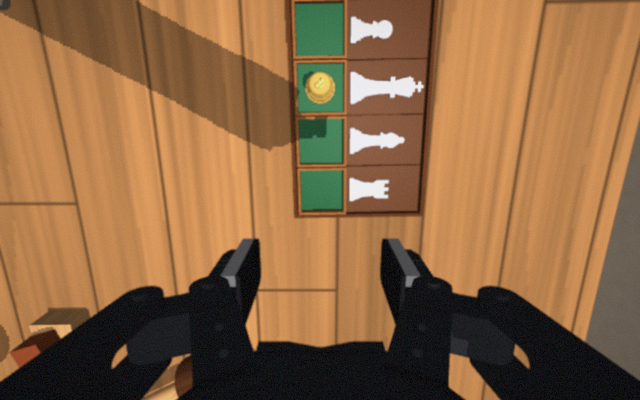

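The king stands upright, centred in its well at (320,88). Contact came at dz ≈ 10 mm because the tray's origin sits about 5 mm above the bench, as the networks reported. I'll carry on the same way.

```bash
python3 - <<'E'
from h import *
import cv2
for n in ["bishop","rook"]:
    pick(n)
    w=readout.sense()["grip_width"]
    if not .017<w<.032: print("bad grip"); break
    place(n)
cv2.imwrite("pics/s2.png",eyes.snapshot("side")[:,:,::-1])
r.reach([.508,-.3,.36],R0);cv2.imwrite("pics/w3.png",eyes.snapshot("wrist")[:,:,::-1])
E
```

```text
bishop grip 0.01923906324986186 0.01945882703509056 21.1167
hit True dz 0.010099393051385684 [0.2776237  0.36500493 4.30321827] 0.01965506953116381
26.9833
rook grip 0.025763889014279874 0.026108546927305465 31.9333
hit True dz 0.01031660289833331 [-0.07294855  1.00931026  3.69955952] 0.025420168535307878
37.7
```

View pics/w3.png

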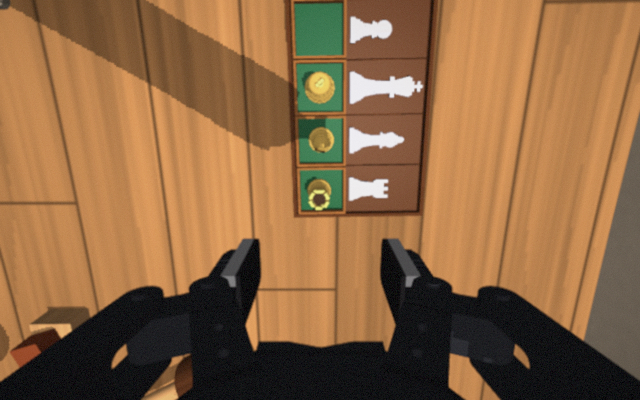

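King (320,88), bishop (321,140) and rook (319,190) all stand in their matching wells. The pawn is next.

```bash
python3 - <<'E'
from h import *
import cv2
pick("pawn")
w=readout.sense()["grip_width"]
if .015<w<.032: place("pawn")
r.reach([.62,.0,.3],R0)
cv2.imwrite("pics/s3.png",eyes.snapshot("side")[:,:,::-1])
im=eyes.snapshot("scene")[100:200,190:350]
cv2.imwrite("pics/sc3.png",cv2.resize(im,None,fx=4,fy=4,interpolation=cv2.INTER_CUBIC)[:,:,::-1])
E
```

```text
pawn grip 0.019070326023405883 0.01883098249612935 43.6583
hit True dz 0.010162053541489377 [-0.05794652  0.70176584  4.52127806] 0.019081515122222732
48.9167
```

View pics/s3.png

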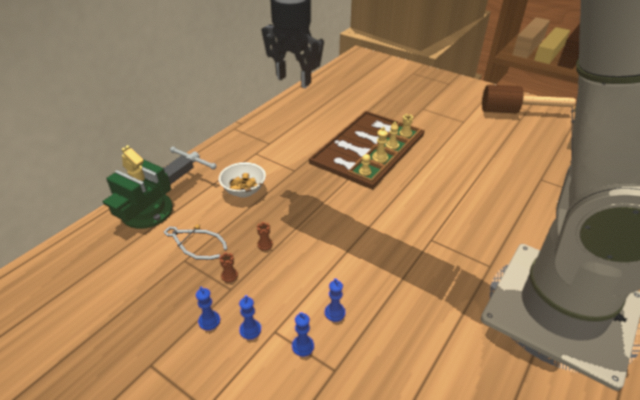

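View pics/sc3.png

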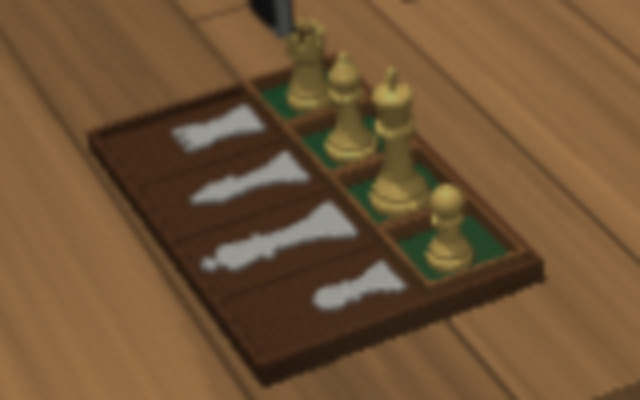

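All four pieces stand upright beside their own templates: in the crop, pawn (448,240), king (397,150), bishop (347,110) and rook (308,70). Everything else is where it was in the first pictures.

```bash
python3 -c "
from rig import workorder
print(workorder.job_done())"
```

```text
the job is handed in; nothing more can be done
None
```

The boxwood king, bishop, rook and pawn each stand upright in their matching compartments, nothing else was moved, and the job was handed in at about 50 s of the 109 s allowed.

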